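Push a timber offcut home in a drilling jig and throw the toggle clamp over

ROBOT

A 6-joint arm with a two-finger parallel gripper is mounted at the origin on a cart in front of the work surface, level with it; the furniture and walls round the work are solid. World frame = base frame: x ahead of the robot, y to its left, z up, the work surface at z = 0. Lengths are in m, angles in rad, forces in N, time in s.
With the tool pointing down it reaches from about 0.4 to 0.825 m from the base axis. Payload 7 kg.
Tool frame: the origin (TCP) lies at the very end of the fingers, on their centre line; the grasp point (between the pads) lies arm.hold_point_z behind it (arm.hold_point_z is the distance from the TCP to the grasp point, in m); z points along the fingers, y is the line along which they close (so a half turn about z gives the same grasp; the last joint's range is limited). The gripper opens to 88 mm and grips with 3 to 60 N. Pads are 19 mm wide; open, the fingers measure 130 mm over their backs; the gripper's body (78 mm by 193 mm) begins 47 mm behind the grasp point.
Start: joints at [-1.041, 0.359, 0.012, 0, -1.224, -0.288], TCP at [0.162, -0.655, 0.227] pointing down, gripper open.
Joint ranges: [-3.07, 3.07], [-1.43, 2.12], [-1.02, 1.25], [-3.03, 1.67], [-3.05, -0], [-3.03, 3.03]. Speed limits (rad/s): [2.39, 2.39, 3.01, 3.14, 3.14, 3.14].

INTERFACE

Orientations are given as [roll, pitch, yaw] about the fixed x, y, z axes, in that order (R = Rz(yaw) Ry(pitch) Rx(roll)).
In Python, from station import arm, camrig, order gives the robot as it stands (arm), with the cameras (camrig) and the job (order).
- The arm moves only by the shell command python3 nudge.py 'ROWS' [FORCE]. ROWS is a JSON object with one list for each field, all of the same length, 1 to 20, a row being the entries at one place: jaw (the finger opening in m), x, y, z (the shift in units of 50 mm), rz (a turn about the tool's z in units of 0.1 rad); each row is the pose to reach, as a shift and turn from the pose commanded when the command began, along the tool's axes at that moment; what a row does not reach only later rows make up. A row lasts 1/12 s, in which the tool goes at most 0.0417 m and 0.125 rad, less where a joint would pass 70% of its speed; a pose out of reach is approached as far as the arm can. The fingers move at their own pace and stop on an object; FORCE is the grip in N (left out, the last holds). Time passes only in rows, so rows that do not move let the fingers close. It prints the time, the measured TCP pose, the force, the opening and the grip force at its end. Input that does not fit is refused with a message, and nothing moves.
- arm.get_state(): the state, without advancing time (a new reading comes with each control period).
- camrig.grab_frame(name): name is "scene" or "top" or "wrist"; returns the picture (400x640x3 uint8, red, green, blue); there is no depth.
- camrig.camera_params(name): a dict with "fx", "fy", "cx", "cy" (pixels), "T" (4x4, takes a point from camera to world coordinates); the wrist camera has in their place "hand_eye" (4x4, takes a point from camera to tool coordinates, whose origin is the TCP and whose axes are the flange's). Camera axes: x right, y down, z forward; pixel columns grow to the right and rows downward; lengths in m; the calibration is good to about 2 mm. A picture is of the moment at which its call begins: read the wrist's pose just before it. camera_params takes no time and is no camera call.
- order.job_done(): hands the job in; it is judged then, once.
The state is a dict: "t": time; "q": joint angles; "qd": joint speeds; "joint_efforts": joint torques, N m; "eef_pos": TCP position; "ee_rot": TCP orientation; "force": force on the tool from outside, world axes, zero at the start; "moment": the same for the moment, N m; "width": finger opening in m; "gripper_force": force on a finger pad.
Only numpy, scipy, OpenCV 4.12 (cv2) and the standard library are available. Lean on these libraries where they do the work, as an engineer would, in place of code of your own. Each camera call takes 0.05 s, during which the arm holds its last target. There are 200 camera calls.

TASK

Get the timber offcut ready for drilling: push it along its channel in the plywood jig until its end is fully home against the end stop, then push the handle of the toggle clamp over past centre so that it snaps across and its arm holds the offcut down. The offcut is only slid, never lifted out of the channel, and the tin of screws, the bit case and the pliers beside it are left where they are.

Things in the scene. Friction and masses are not known exactly. Their poses are not given: they have to be found in the camera images.
- jig: Drilling jig fixed to the table: plywood board 220 (x) x 320 (y) x 18 mm. Origin: centre of its underside; at yaw 0 x points away from the robot, y to its left. Channel along y, centre line at x = -45 mm: two rails 49 mm apart, 14 mm high above the board, from y = -120 to +20 mm; beyond that the board is open. Toggle clamp behind the channel.
- stop_face (a point): Centre point of the end stop's face, mid-channel at y = -120 mm in the jig, 14 mm above the board's top. The stop is a wooden block 32 mm high; its face looks to the jig's +y. Axes as the jig's.
- offcut: Loose straight timber offcut, 45 (x) x 140 (y) x 28 (z) mm, about 0.1 kg; origin: centre of its underside. Lies on the board lengthwise in the channel (2 mm clearance each side), its left part sticking out at the open end, its right end 30 to 70 mm short of the end stop. Home: its origin is 70 mm from stop_face along the jig's y.
- clamp_pivot (a point): Pivot of the toggle clamp, at x = 25, y = -80, z = 62 mm in the jig; the lever turns about the jig's y through it. The holding arm with its rubber pad is 82 mm long, nearly upright while open (top about 145 mm above the table), level over the offcut when clamped.
- clamp_tip (a point): End of the clamp handle's centre line, 110 mm from the pivot; the handle's last 60 mm is a round black grip 18 mm thick with a round end. Moves with the lever: open it is about 146 mm above the table and 71 mm behind the pivot (jig +x), upright 172 mm high.
- clamp (a joint): Clamp lever angle (rad). 0 = open (start): handle leans 40 deg back, to the jig's +x. Grows as the handle is pushed to the jig's -x, toward the offcut. 0.70 = handle upright, the centre: before it a spring drives the lever back to 0, beyond it over. About 1.33 = clamped, pad on the offcut; 1.40 = limit with nothing under the pad. Resists with up to 0.45 N m (7 N at 70 mm), more if fast.
- screw_tin: small open metal tin of screws, 65 mm across and 57 mm tall, standing on the jig's board behind the channel; bystander
- bit_case: closed drill-bit case, 63x110x32 mm, on the table left or right of the jig; bystander
- pliers: combination pliers, 68x160x16 mm, on the table at the other side of the jig; bystander

How it is judged:
By the outcome, as a careful person would: the job done as asked, in the order asked, and still so for the second after the job is handed in, with the robot touching nothing.
It also fails if it takes over 42 s, if anything falls off the work surface, if the arm or the gripper's body presses on something with over 40 N, if the wrist force passes 120 N, or if a joint passes its speed limit or range.

## Working session

There is one attempt and no reset: what is moved stays moved. The work goes in short steps, Python scripts to look and compute and a shell command to move; the robot and the scene stay as the last step left them, time stands still between calls to the robot, and variables do not carry over. Pictures are saved under pics/ and viewed, at most 10 in all, crops included, and the job is handed in when it is done.

```bash
ls; mkdir -p pics; python3 - <<'E'
from station import arm, camrig, order
import cv2
for n in("top","scene"):
    cv2.imwrite(f"pics/{n}0.png",camrig.grab_frame(n)[:,:,::-1]); print(n,camrig.camera_params(n))
s=arm.get_state();print(s['t'],s['eef_pos'],s['ee_rot'],arm.hold_point_z,s['width'])
E
```

```text
nudge.py
pics
station.py
top {'fx': 440.6381797424113, 'fy': 440.6381797424113, 'cx': 316.6619824454294, 'cy': 200.44535767056283, 'T': array([[-0.01508681, -0.9776778 ,  0.20956745,  0.30374621],
       [-0.99986632,  0.01607266,  0.00300183,  0.05717036],
       [-0.00630313, -0.20949415, -0.97778958,  1.43643066],
       [ 0.        ,  0.        ,  0.        ,  1.        ]])}
scene {'fx': 390.71872553259243, 'fy': 390.71872553259243, 'cx': 319.76088311839874, 'cy': 198.8694255075855, 'T': array([[-0.85343394, -0.36403154,  0.37300341,  0.2274044 ],
       [-0.52096713,  0.57437332, -0.63141789,  0.65454715],
       [ 0.01561282, -0.73319597, -0.67983815,  0.77342111],
       [ 0.        ,  0.        ,  0.        ,  1.        ]])}
0.1 [ 0.16150089 -0.65496231  0.22572184] [ 3.14012110e+00 -1.49092574e-04 -2.89986828e+00] 0.0188 0.08732560398582216
```

View pics/top0.png

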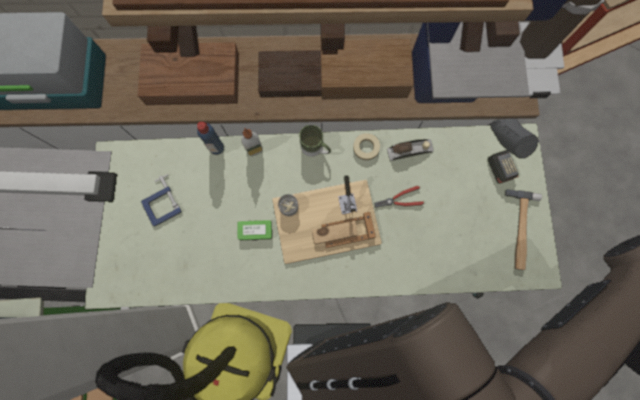

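View pics/scene0.png

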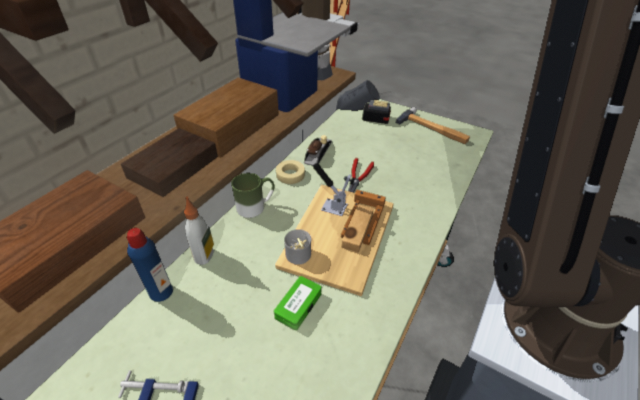

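The top view shows the jig at about columns 273–380, rows 182–262. The channel is to the right near (348,232), the clamp at (348,200) and the tin at (289,205). I'll enlarge it.

```bash
python3 - <<'E'
import cv2
a=cv2.imread("pics/top0.png")[170:270,262:392]
cv2.imwrite("pics/topc.png",cv2.resize(a,None,fx=6,fy=6,interpolation=cv2.INTER_CUBIC))
E
```

```text
(no output)
```

View pics/topc.png

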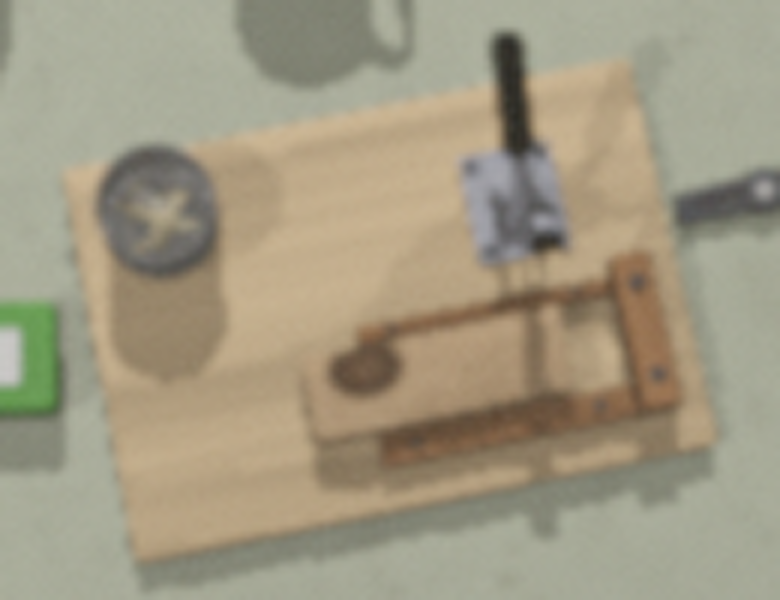

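The crop shows the board corners at (65,172), (630,60), (718,445) and (135,560). The offcut's left end top edge runs (302,370)–(318,442), its right end is at about x=555, and the grip end is at (507,35).

```bash
cat >h.py <<'E'
import numpy as np
from station import arm, camrig, order
def ray(n,u,v,z):
    c=camrig.camera_params(n);T=c['T'];d=T[:3,:3]@[(u-c['cx'])/c['fx'],(v-c['cy'])/c['fy'],1]
    return T[:3,3]+d*(z-T[2,3])/d[2]
def crop(u,v,z): return ray("top",262+(u+.5)/6-.5,170+(v+.5)/6-.5,z)
def proj(n,p):
    c=camrig.camera_params(n);T=c['T'];q=T[:3,:3].T@(np.array(p)-T[:3,3]);return c['fx']*q[0]/q[2]+c['cx'],c['fy']*q[1]/q[2]+c['cy']
E
python3 - <<'E'
from h import *
np.set_printoptions(precision=4,suppress=True)
P=np.array([crop(u,v,.018)[:2] for u,v in((65,172),(630,60),(718,445),(135,560))])
M=np.array([[.11,.16],[.11,-.16],[-.11,-.16],[-.11,.16]])
print(P,[np.linalg.norm(P[i]-P[i-1]) for i in range(4)])
c=P.mean(0);Z=((P-c)@[1,1j])/1; m=M@[1,1j]; k=(Z*m.conj()).sum()/(abs(m)**2).sum()
print("c",c,"yaw",np.angle(k),"scale",abs(k))
y=np.angle(k);R=np.array([[np.cos(y),-np.sin(y)],[np.sin(y),np.cos(y)]])
w=lambda p:c+R@p
J=lambda p:R.T@(p[:2]-c)
for n,u,v,z in(("offL1",302,370,.046),("offL2",318,442,.046),("offR",557,340,.046),("grip",507,35,.146),("tin",157,210,.075),("stop far l",610,260,.05),("stop near l",640,412,.05),("rail end",385,465,.032)):
    p=crop(u,v,z);print(n,p,"jig",J(p))
print("R",[w(np.array(q)) for q in((-.045,-.12),(-.045,.02),(.025,-.08),(.096,-.08))])
s=arm.get_state();from scipy.spatial.transform import Rotation as Ro
print(Ro.from_euler('xyz',s['ee_rot']).as_matrix(), s['q'])
E
```

```text
[[ 0.6176  0.2073]
 [ 0.6759 -0.1054]
 [ 0.4617 -0.1444]
 [ 0.4053  0.1687]] [np.float64(0.21576958252111447), np.float64(0.3181463130451399), np.float64(0.21774447754076487), np.float64(0.31813383520654)]
c [0.5401 0.0316] yaw 0.18087238049307286 scale 0.9913185255554922
offL1 [0.5018 0.078  0.046 ] jig [-0.0293  0.0526]
offL2 [0.4635 0.0701 0.046 ] jig [-0.0684  0.0517]
offR [ 0.5157 -0.0575  0.046 ] jig [-0.04   -0.0833]
grip [ 0.6564 -0.0292  0.146 ] jig [ 0.1035 -0.0807]
tin [0.5837 0.1528 0.075 ] jig [0.0647 0.1114]
stop far l [ 0.5577 -0.0869  0.05  ] jig [-0.004  -0.1196]
stop near l [ 0.4762 -0.0996  0.05  ] jig [-0.0865 -0.1175]
rail end [0.4523 0.0348 0.032 ] jig [-0.0858  0.019 ]
R [array([ 0.5174, -0.0946]), array([0.4922, 0.0431]), array([ 0.5791, -0.0426]), array([ 0.6489, -0.0299])]
[[-0.9709 -0.2394 -0.0005]
 [-0.2394  0.9709  0.0014]
 [ 0.0001  0.0015 -1.    ]] [-1.0409  0.3593  0.0112 -0.0003 -1.2241 -0.2881]
```

Jig pose: centre (0.540, 0.032), yaw 0.181. The sizes and the rail and stop positions check out to about 2 mm. The offcut's left end is at jig y≈53 mm and home is 20 mm. I'll push it with the back of the closed fingers, keeping tool y along jig y.

```bash
cat >>h.py <<'E'
from scipy.spatial.transform import Rotation as Ro
c0=np.array([.5401,.0316]);yaw=.1809
RJ=np.array([[np.cos(yaw),-np.sin(yaw)],[np.sin(yaw),np.cos(yaw)]])
def go(x,y,z,s=None):
    s=s or arm.get_state();R=Ro.from_euler('xyz',s['ee_rot']).as_matrix()
    w=np.r_[c0+RJ@[x,y],z];d=R.T@(w-s['eef_pos'])
    a=np.array([-np.sin(yaw),np.cos(yaw)]); t=R.T@np.r_[a,0]
    ang=np.arctan2(-t[0],t[1]); ang=(ang+np.pi/2)%np.pi-np.pi/2
    print("shift",d.round(4),"turn",round(ang,4),"n",np.linalg.norm(d)/.0417)
def where():
    s=arm.get_state();print("jig",(RJ.T@(s['eef_pos'][:2]-c0)).round(4),s['eef_pos'][2].round(4),"F",np.round(s['force'],1),"jigF",(RJ.T@s['force'][:2]).round(1),"t",s['t'],s['width'])
E
python3 - <<'E'
from h import *
where();go(-.045,-.33,.2);go(-.045,.10,.16);go(-.045,.1,.032)
E
```

```text
jig [-0.4959 -0.6072] 0.2257 F [ 0.7 -0.2  0. ] jigF [ 0.7 -0.3] t 0.1 0.08732560398582216
shift [-0.467   0.2493  0.026 ] turn 0.0608 n 12.70929040106173
shift [-0.4931  0.6784  0.0666] turn 0.0608 n 20.17616423315621
shift [-0.4931  0.6782  0.1946] turn 0.0608 n 20.64401361735681
```

Careful with the scale: shifts go in units of 50 mm and turns go in units of 0.1 rad. That gives: -0.467 m is -9.34, 0.249 m is 4.98, 0.06 rad is 0.6.

```bash
python3 nudge.py '{"jaw": [0,0,0,0,0,0,0,0,0,0,0,0,0,0,0,0,0],"x": [-9.34,-9.34,-9.34,-9.34,-9.34,-9.34,-9.34,-9.34,-9.34,-9.34,-9.34,-9.34,-9.34,-9.34,-9.34,-9.34,-9.34],"y": [4.98,4.98,4.98,4.98,4.98,4.98,4.98,4.98,4.98,4.98,4.98,4.98,4.98,4.98,4.98,4.98,4.98],"z": [0.52,0.52,0.52,0.52,0.52,0.52,0.52,0.52,0.52,0.52,0.52,0.52,0.52,0.52,0.52,0.52,0.52],"rz": [0.6,0.6,0.6,0.6,0.6,0.6,0.6,0.6,0.6,0.6,0.6,0.6,0.6,0.6,0.6,0.6,0.6]}' 10
python3 -c "
from h import *
where();go(-.045,.1,.18)"
```

```text
t: 1.52
eef_pos: [0.5546, -0.3023, 0.2005]
ee_rot: [3.141, -0.0, -2.961]
force: [0.2, -0.2, 0.1]
width: 0.0002
gripper_force: 0.0
jig [-0.0458 -0.3311] 0.2005 F [ 0.2 -0.2  0.1] jigF [ 0.2 -0.2] t 1.5167 0.00019386542765033397
shift [-0.0008  0.4311  0.0206] turn 0.0001 n 10.349727816409805
```

```bash
python3 nudge.py '{"jaw": [0,0,0,0,0,0,0,0,0,0,0,0,0,0,0,0,0,0],"x": [0,0,0,0,0,0,0,0,0,0,0,0,0,0,0,0,0,0],"y": [8.62,8.62,8.62,8.62,8.62,8.62,8.62,8.62,8.62,8.62,8.62,8.62,8.62,8.62,8.62,8.62,8.62,8.62],"z": [0.4,0.4,0.4,0.4,0.4,0.4,0.4,0.4,0.4,0.4,0.4,0.4,2.96,2.96,2.96,3.36,3.36,3.36],"rz": [0,0,0,0,0,0,0,0,0,0,0,0,0,0,0,0,0,0]}'
python3 - <<'E'
from h import *
import cv2
where();go(-.045,.06,.032)
a=camrig.grab_frame("scene")[:,:,::-1][150:310,260:420]
cv2.imwrite("pics/s1.png",cv2.resize(a,None,fx=3.7,fy=3.7,interpolation=2))
E
```

```text
t: 3.02
eef_pos: [0.4772, 0.1205, 0.0323]
ee_rot: [-3.14, -0.002, -2.961]
force: [0.5, -0.5, 1.4]
width: 0.0004
gripper_force: 0.0
jig [-0.0459  0.0987] 0.0323 F [ 0.5 -0.5  1.4] jigF [ 0.4 -0.5] t 3.0167 0.00040739518289992346
shift [-0.0009 -0.0387  0.0003] turn -0.0005 n 0.9292371708791005
```

View pics/s1.png

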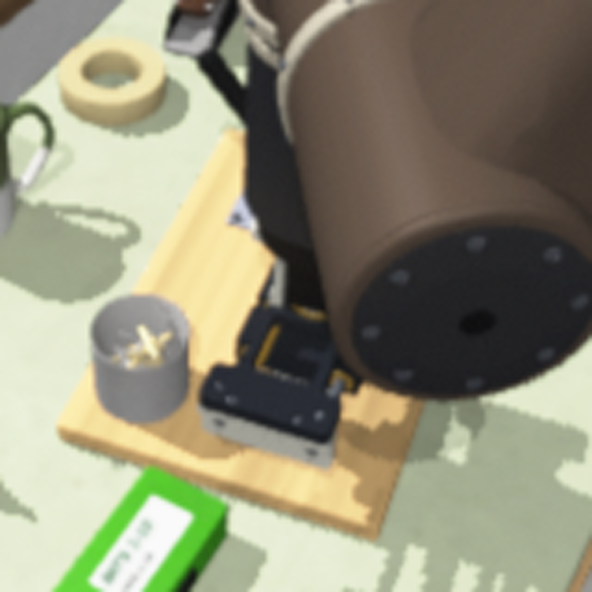

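The gripper stands left of the offcut, clear of the tin at crop (140,355) and of the bit case. Next I'll push slowly and watch the force.

To row units: -0.05 m is -1, -0.046 m is -0.92.

```bash
python3 nudge.py '{"jaw": [0,0,0,0,0,0,0,0,0],"x": [-0.02,-0.02,-0.02,-0.02,-0.02,-0.02,-0.02,-0.02,-0.02],"y": [-0.2,-0.4,-0.52,-0.64,-0.76,-0.84,-0.92,-1,-1],"z": [0,0,0,0,0,0,0,0,0],"rz": [0,0,0,0,0,0,0,0,0]}'
python3 -c "
from h import *
where()"
```

```text
t: 3.82
eef_pos: [0.4874, 0.0725, 0.0325]
ee_rot: [-3.141, -0.0, -2.96]
force: [0.0, -0.9, -0.8]
width: 0.0004
gripper_force: 0.0
jig [-0.0445  0.0497] 0.0325 F [ 0.  -0.9 -0.8] jigF [-0.1 -0.9] t 3.8167 0.0003866141232130259
```

To row units: -0.008 m is -0.16, -0.006 m is -0.12.

```bash
python3 nudge.py '{"jaw": [0,0,0,0,0],"x": [0,0,0,0,0],"y": [-0.04,-0.08,-0.12,-0.16,-0.16],"z": [0,0,0,0,0],"rz": [0,0,0,0,0]}'
python3 -c "
from h import *
where()"
python3 nudge.py '{"jaw": [0,0,0],"x": [0,0,0],"y": [-0.04,-0.08,-0.08],"z": [0,0,0],"rz": [0,0,0]}'
python3 -c "
from h import *
where()"
```

```text
t: 4.23
eef_pos: [0.4888, 0.0649, 0.0324]
ee_rot: [-3.141, -0.001, -2.96]
force: [-0.4, -0.1, -0.5]
width: 0.0006
gripper_force: 0.0
jig [-0.0445  0.042 ] 0.0324 F [-0.4 -0.1 -0.5] jigF [-0.4 -0.1] t 4.2333 0.0006354213433662028
t: 4.48
eef_pos: [0.4895, 0.061, 0.0325]
ee_rot: [-3.141, -0.0, -2.96]
force: [0.7, -0.0, 0.1]
width: 0.0003
gripper_force: 0.0
jig [-0.0445  0.038 ] 0.0325 F [ 0.7 -0.   0.1] jigF [ 0.7 -0.1] t 4.4833 0.00031566519654748154
```

To row units: -0.004 m is -0.08, -0.002 m is -0.04.

```bash
python3 nudge.py '{"jaw": [0,0,0],"x": [0,0,0],"y": [-0.04,-0.08,-0.08],"z": [0,0,0],"rz": [0,0,0]}'|grep force:
python3 nudge.py '{"jaw": [0,0,0],"x": [0,0,0],"y": [-0.04,-0.08,-0.08],"z": [0,0,0],"rz": [0,0,0]}' |grep force:
python3 - <<'E'
from h import *
import cv2
where()
a=camrig.grab_frame("wrist")[:,:,::-1]
cv2.imwrite("pics/w1.png",a)
E
```

```text
force: [-2.5, 7.1, -0.1]
gripper_force: 3.4
force: [-9.6, 29.8, 0.7]
gripper_force: 16.0
jig [-0.0417  0.0348] 0.0331 F [-9.6 29.8  0.7] jigF [-4.1 31. ] t 4.9833 0.0005552226792074053
```

View pics/w1.png

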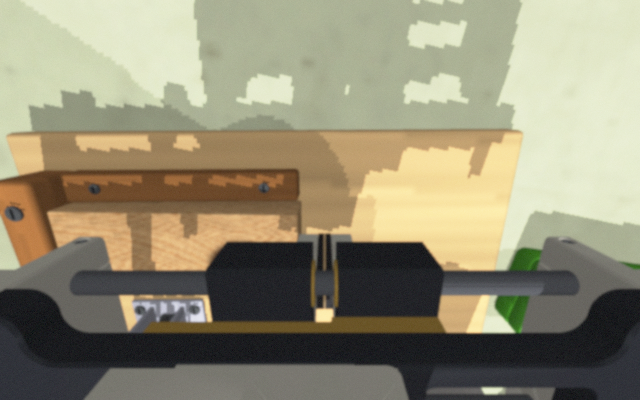

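The wrist view shows the offcut's right end at the stop (left, around column 40) and its left end flush with the rail ends (column 300). With a firm 31 N push that means home. I'll retreat and go behind the handle.

```bash
python3 nudge.py '{"jaw": [0,0,0,0,0,0,0,0],"x": [0,0,0,0,0,0,0,0],"y": [0.6,0.6,0.6,0.6,0.6,0.6,0.6,0.6],"z": [0,0,-3.36,-3.36,-3.36,-3.36,-3.36,-3.36],"rz": [0,0,0,0,0,0,0,0]}'|grep -v gr
python3 - <<'E'
from h import *
import cv2
where();go(.145,-.08,.2);print(ray("top",300,128,0),ray("scene",310,80,0))
cv2.imwrite("pics/t2.png",cv2.resize(camrig.grab_frame("top")[:,:,::-1][170:270,262:392],None,fx=6,fy=6,interpolation=2))
E
```

```text
t: 5.7
eef_pos: [0.4871, 0.0835, 0.2036]
ee_rot: [3.14, 0.006, -2.96]
force: [-0.4, 0.1, -1.7]
width: 0.0002
jig [-0.0428  0.0606] 0.2036 F [-0.4  0.1 -1.7] jigF [-0.4  0.1] t 5.7 0.00024134024253861857
shift [-0.1876 -0.1408  0.0044] turn 0.0011 n 5.626883480881069
[0.86862361 0.11530268 0.        ] [ 1.08187517 -0.68727647  0.        ]
```

View pics/t2.png

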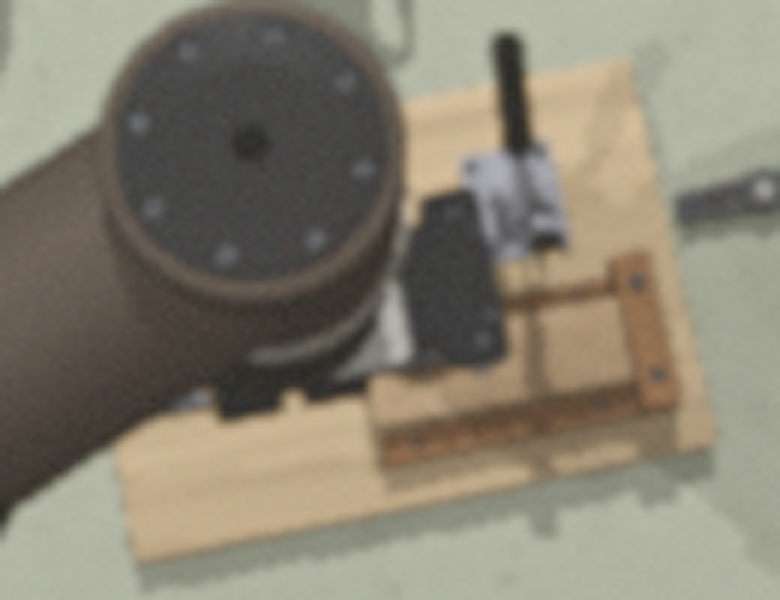

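The offcut is fully home: no gap at the stop, crop (628,340), and its left end is flush with the rail at (375,400). The handle is still open at (507,40). Next I move behind it.

To row units: 0.08 m is 1.6, -0.188 m is -3.76.

```bash
python3 nudge.py '{"jaw": [0,0,0,0,0,0,0,0,0,0,0],"x": [-3.76,-3.76,-3.76,-3.76,-3.76,-3.76,-3.76,-3.76,-3.76,-3.76,-3.76],"y": [-2.82,-2.82,-2.82,-2.82,-2.82,-2.82,-2.82,-2.82,-2.82,-2.82,-2.82],"z": [0,0,0,0,0,0,0,0.8,1.6,1.6,1.6],"rz": [0,0,0,0,0,0,0,0,0,0,0]}'|grep -v gr
python3 - <<'E'
from h import *
import cv2
where();go(.145,-.08,.125)
cv2.imwrite("pics/s2.png",cv2.resize(camrig.grab_frame("scene")[:,:,::-1][110:270,240:420],None,fx=3.5,fy=3.5,interpolation=2))
E
```

```text
t: 6.67
eef_pos: [0.6936, -0.0224, 0.1171]
ee_rot: [-3.141, -0.008, -2.96]
force: [0.1, 0.1, 1.3]
width: 0.0004
jig [ 0.1413 -0.0807] 0.1171 F [0.1 0.1 1.3] jigF [0.1 0.1] t 6.6667 0.00044684285617339106
shift [-0.0037  0.0007 -0.0079] turn 0.0008 n 0.20973418430451274
```

View pics/s2.png

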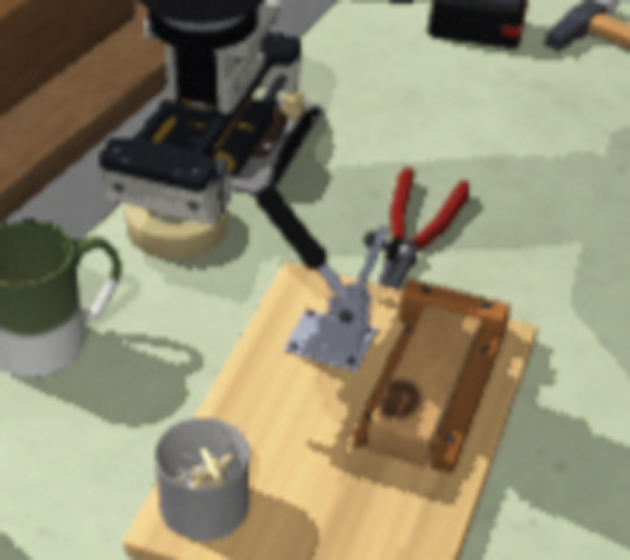

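The closed fingers stand behind the black grip (grip end at crop (265,195)), clear of everything else. I'll push toward jig −x.

To row units: -0.008 m is -0.16, 0.054 m is 1.08.

```bash
python3 nudge.py '{"jaw": [0,0,0,0,0,0,0,0],"x": [0.2,0.36,0.48,0.6,0.72,0.84,0.96,1.08],"y": [0,0,0,0,0,0,0,0],"z": [-0.16,-0.16,-0.16,-0.16,-0.16,-0.16,-0.16,-0.16],"rz": [0,0,0,0,0,0,0,0]}'|grep -v gr
python3 -c "
from h import *
where()"
```

```text
t: 7.38
eef_pos: [0.654, -0.0295, 0.1368]
ee_rot: [-3.139, 0.025, -2.956]
force: [16.1, 4.3, 15.0]
width: 0.0007
jig [ 0.1011 -0.0806] 0.1368 F [16.1  4.3 15. ] jigF [16.6  1.3] t 7.3833 0.0007491859410336853
```

```bash
python3 nudge.py '{"jaw": [0,0],"x": [0,0],"y": [0,0],"z": [0,0],"rz": [0,0]}'|grep -v gr
python3 - <<'E'
from h import *
import cv2
where()
cv2.imwrite("pics/s3.png",cv2.resize(camrig.grab_frame("scene")[:,:,::-1][110:270,240:420],None,fx=3.5,fy=3.5,interpolation=2))
E
```

```text
t: 7.55
eef_pos: [0.6494, -0.0302, 0.1342]
ee_rot: [-3.14, 0.016, -2.958]
force: [10.6, 2.8, 9.4]
width: 0.0004
jig [ 0.0964 -0.0805] 0.1342 F [10.6  2.8  9.4] jigF [11.   0.9] t 7.55 0.00037211961245887975
```

View pics/s3.png

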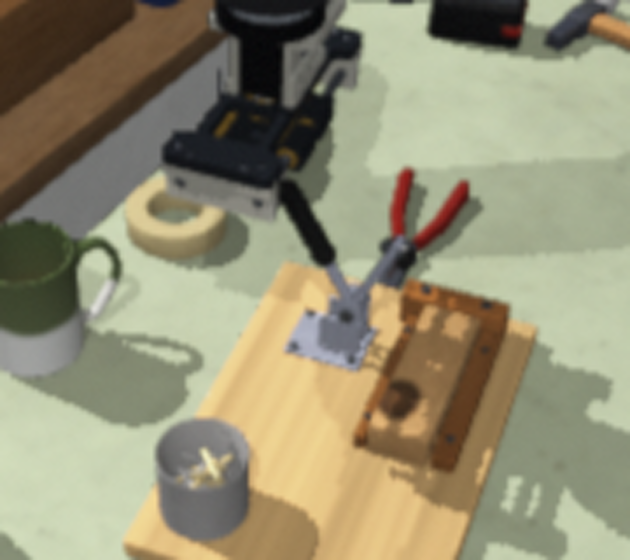

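The handle is turning as it should, now about 25° from upright with the fingers behind the grip near crop (285,190). I'll continue more slowly.

To row units: 0.028 m is 0.56, 0.024 m is 0.48.

```bash
python3 nudge.py '{"jaw": [0,0,0,0,0,0,0,0],"x": [0.08,0.16,0.24,0.32,0.4,0.48,0.56,0.56],"y": [0,0,0,0,0,0,0,0],"z": [0,0,0,0,0,0,0,0],"rz": [0,0,0,0,0,0,0,0]}'|grep force
python3 -c "
from h import *
where()"
python3 nudge.py '{"jaw": [0,0,0,0,0,0],"x": [0.08,0.16,0.24,0.32,0.4,0.4],"y": [0,0,0,0,0,0],"z": [0,0,0,0,0,0],"rz": [0,0,0,0,0,0]}'|grep force
python3 -c "
from h import *
where()"
```

```text
force: [1.8, 0.2, 1.9]
gripper_force: 1.2
jig [ 0.0611 -0.0806] 0.1291 F [1.8 0.2 1.9] jigF [ 1.8 -0.1] t 8.2667 0.0005978354445138192
force: [-0.6, 0.4, -0.4]
gripper_force: 0.0
jig [ 0.0401 -0.0806] 0.128 F [-0.6  0.4 -0.4] jigF [-0.5  0.5] t 8.7667 0.00039313065559924996
```

To row units: -0.1 m is -2, -0.07 m is -1.4.

```bash
python3 nudge.py '{"jaw": [0,0,0,0,0,0,0,0,0,0,0],"x": [0.1,0.2,0.2,0.2,0,-0.6,-1.4,-1.4,-1.4,-1.4,-1.4],"y": [0,0,0,0,0,0,0,0,0,0,0],"z": [0,0,0,0,0,0,0,-2,-2,-2,-2],"rz": [0,0,0,0,0,0,0,0,0,0,0]}'|grep force
python3 - <<'E'
from h import *
import cv2
where()
a=camrig.grab_frame("scene")[:,:,::-1][130:310,240:420];b=camrig.grab_frame("top")[:,:,::-1][170:270,262:432]
a=cv2.resize(a,(390,390));b=cv2.resize(b,(400,235))
o=cv2.copyMakeBorder(b,0,155,0,0,0);cv2.imwrite("pics/e.png",cv2.hconcat([a,o]))
E
```

```text
force: [-0.8, -0.3, 0.5]
gripper_force: 0.0
jig [ 0.1155 -0.0811] 0.2335 F [-0.8 -0.3  0.5] jigF [-0.8 -0.1] t 9.6833 0.00032480083956467373
```

View pics/e.png

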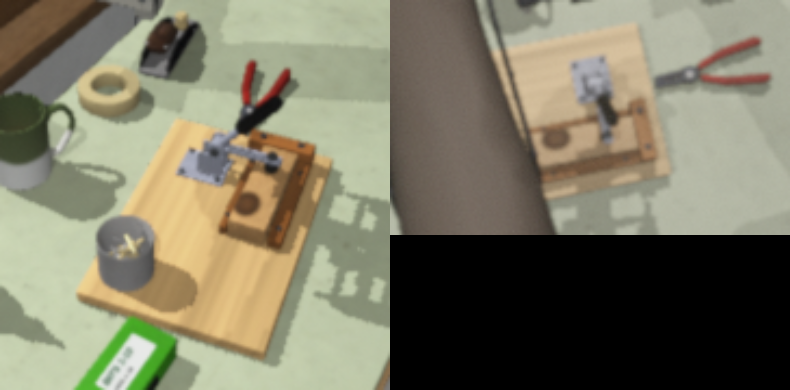

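The clamp has snapped over: its arm is level, with the pad on the offcut at (270,160), and the handle leans forward at (258,115). The offcut is at the stop, the bystanders are unmoved and the robot is clear.

```bash
python3 nudge.py '{"jaw": [0,0,0],"x": [0,0,0],"y": [0,0,0],"z": [0,0,0],"rz": [0,0,0]}'|grep force; python3 -c "
from station import arm, camrig, order
print(order.job_done())"
```

```text
force: [0.2, 0.3, 0.5]
gripper_force: 0.0
the job is handed in; nothing more can be done
None
```

The offcut is fully home against the end stop, the toggle clamp has snapped over and holds it down, nothing else was moved, and the job was handed in at about 10 s of the 42 s allowed.

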